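Square a pipette tip box into the loading board's fence corner

TASK

Push the blue pipette tip box along the white loading board until it sits square in the corner of the grey fence, its long side flush against the long back fence and its end flush against the short side fence. Slide it, do not lift it or tip it over, and leave the black power brick and the bench timer where they are.

Things in the scene. Friction and masses are not known exactly. Their poses are not given: they have to be found in the camera images.
- tip_box: Closed blue pipette tip box, 110 x 66 x 56 mm, 0.15 to 0.28 kg, loose, upright on the white board. Origin: centre of its underside; x axis along the 110 mm length, y along the width, z up. The small catch on its -y long side, which faces the robot, stands out 5 mm but offers no resistance. It starts 35 to 90 mm clear of both fences, its length within 15 degrees of the back fence's.
- corner (a point): Inner corner of the grey L-shaped fence, at the board's top. z up, +x away from the robot, turned up to 15 degrees. Back fence: inner face at x = 0, runs 240 mm to -y. Side fence: inner face at y = 0, runs 130 mm to -x. The box belongs at negative x and y. Fences 16 mm thick, 20 mm high; white board 6 mm thick, fixed, reaches to x = -190, y = -260 mm.
- power_brick: Black power supply brick, 46 x 110 x 30 mm, loose on the worktop to the left of the board: not to be moved. Origin at the centre of its underside, y along its length, z up.
- bench_timer: White bench timer, 62 x 62 x 16 mm, loose on the worktop at the right front: not to be moved. Origin at the centre of its underside, z up.

How it is judged:
At the end, for the whole second after the job is handed in: The tip box stands flat on the board, at rest, its long side against the back fence and its end against the side fence (its centre within 10 mm of the fully seated place in either direction) and square to the fence within 10 degrees (x of tip_box in the frame of corner between -0.043 and -0.028 m and y of tip_box in the frame of corner between -0.065 and -0.05 m and z of tip_box in the frame of corner below 0.008 m and angle between the x axis of tip_box and the y axis of corner, either way round below 0.175 rad and angle between tip_box's own z axis and vertical below 0.1 rad and linear speed of tip_box below 0.02 m/s); the robot touches nothing.
It fails at once if the tip box is lifted more than 20 mm off the board (z of tip_box in the frame of corner above 0.02 m).
It fails at once if the tip box is tipped by more than 25 degrees (angle between tip_box's own z axis and vertical above 0.44 rad).
It fails at once if the power brick is moved by more than 20 mm (distance of power_brick from where it was at the start of the episode above 0.02 m).
It fails at once if the bench timer is moved by more than 20 mm (distance of bench_timer from where it was at the start of the episode above 0.02 m).
It also fails if it takes over 42 s, if anything falls off the work surface, if the arm or the gripper's body presses on something with over 40 N, if the wrist force passes 120 N, or if a joint passes its speed limit or range.

ROBOT

A 6-joint arm with a two-finger parallel gripper is mounted at the origin on a cart in front of the work surface, level with it; the furniture and walls round the work are solid. World frame = base frame: x ahead of the robot, y to its left, z up, the work surface at z = 0. Lengths are in m, angles in rad, forces in N, time in s.
With the tool pointing down it reaches from about 0.375 to 0.975 m from the base axis. Payload 3.8 kg.
Tool frame: the origin (TCP) lies on the centre line of the jaws, within the pads' length; the fingertips stand bot.nose_length ahead of it and the grasp point (between the pads) lies 2 mm behind it (bot.nose_length is the distance from the TCP to the fingertips, in m); z points along the fingers, x is the direction in which the jaws open and shut, and the axes are right-handed (so a half turn about z gives the same grasp; the last joint's range is limited). The gripper opens to 85 mm and grips with 20 to 120 N. Pads are 22 mm wide; open, the fingers measure 114 mm over their backs; the gripper's body (76 mm by 85 mm) begins 54 mm behind the grasp point. The pads swing forward as they close: fully open they stand 13 mm farther back than shut.
Start: joints at [-1.181, 0.264, 1.604, -0, 1.274, -0.037], TCP at [0.279, -0.614, 0.219] pointing down, gripper open.
Joint ranges: [-2.63, 2.63], [-0.94, 2.18], [0.31, 2.57], [-1.31, 4.45], [0, 2.66], [-2.55, 2.55]. Speed limits (rad/s): [2.57, 2.57, 3.14, 3.14, 3.14, 3.14].

INTERFACE

Orientations are given as a unit quaternion [w, x, y, z].
In Python, from cell import status, get_image, bot gives the robot as it stands.
- The arm moves only by the tool move_arm, never from a script. Its argument "moves" is a list of rows, each an object of numbers: "jaw": the opening, from -1 (shut) to 1 (fully open); "x", "y", "z": the shift along the tool's x, y, z in m; "rx", "ry", "rz": the turn, a rotation vector about the tool's x, y, z in degrees. In form: [{"jaw": .., "x": .., "y": .., "z": .., "rx": .., "ry": .., "rz": ..}, ...]. A call has exactly 10 rows; each row shifts and turns the commanded pose from where the row before left it, along the tool's axes as they then stand; what a row does not reach is not made up. A row lasts 1/10 s, in which the tool goes at most 50 mm and 8.59 degrees, less where a joint would pass 70% of its speed; a pose out of reach is approached as far as the arm can. A call with a gripper value outside its range is refused whole. The fingers move at their own pace and stop on an object; "force" is the grip in N (left out, the last holds). Time passes only in rows, so rows that do not move let the fingers close, or fill a call up. It gives the time, the measured TCP pose, the force and the opening at its end, in the units of the state.
- status.get_obs(): the state, without advancing time (a new reading comes with each control period).
- get_image(name): name is "scene" or "top" or "wrist"; returns a dict with "img" (400x640x3 uint8, red, green, blue), "fx", "fy", "cx", "cy" (pixels), "cam_to_world" (4x4, takes a point from camera to world coordinates); the wrist camera has in their place "T_tool_cam" (4x4, takes a point from camera to tool coordinates, whose origin is the TCP and whose axes are the tool frame's). Camera axes: x right, y down, z forward; pixel columns grow to the right and rows downward; lengths in m; the calibration is good to about 2 mm. A picture is of the moment at which its call begins: read the wrist's pose just before it. There is no depth.
- bot.finish_job(): hands the job in, once; it reports no verdict.
The state is a dict: "time": time; "joints": joint angles; "dq": joint speeds; "joint_efforts": joint torques, N m; "ee_pos": TCP position; "ee_rot": TCP orientation; "ft_force": force on the tool from outside, world axes, zero at the start; "moment": the same for the moment, N m; "width": opening from 0.0 (shut) to 1.0 (fully open).
Only numpy, scipy, OpenCV 4.12 (cv2) and the standard library are available. Lean on these libraries where they do the work, as an engineer would, in place of code of your own. Each camera call takes 0.05 s, during which the arm holds its last target.

## Working session

There is one attempt and no reset: what is moved stays moved. The work goes in short steps, Python scripts to look and compute and a tool call to move; the robot and the scene stay as the last step left them, time stands still between calls to the robot, and variables do not carry over. Pictures are saved under pics/ and viewed, and the job is handed in when it is done.

Besides the shell and the picture viewer there is one more tool, called after ">>>" as name(argument=value, ...) on one line, values as JSON. move_arm: Moves the arm, as the interface text tells. Its arguments: {"type":"object","properties":{"moves":{"type":"array"},"force":{"type":"number"}},"required":["moves"]}

```bash
mkdir -p pics; ls; python3 - <<'E'
from cell import status,get_image,bot
import cv2,numpy as np
print(status.get_obs()); print(bot.nose_length)
for n in ("scene","top"):
    d=get_image(n); cv2.imwrite(f"pics/{n}0.png",d["img"][:,:,::-1]); print(n,d["fx"],d["fy"],d["cx"],d["cy"],np.round(d["cam_to_world"],4).tolist())
E
```

```text
pics
{'time': 0.0, 'joints': array([-1.18087376e+00,  2.64769622e-01,  1.60538075e+00, -5.78842473e-06,
        1.27370099e+00, -3.68850835e-02]), 'dq': array([-0.00032039, -0.00043877, -0.0016025 ,  0.00018111,  0.00056262,
       -0.00043123]), 'joint_efforts': array([ 1.27112151e-03, -5.15115917e+01, -3.67313969e+01, -1.33430458e-04,
        1.30994007e-02,  2.54013923e-05]), 'ee_pos': array([ 0.27914307, -0.61373811,  0.21754732]), 'ee_rot': array([-6.43663684e-04,  8.40823016e-01, -5.41308951e-01, -9.27980182e-04]), 'ft_force': array([ 0.4925241 ,  0.1900661 , -0.11019824]), 'moment': array([ 0.00018021,  0.04569712, -0.00157812]), 'width': 0.9952960937525982}
0.017
scene 399.69679301454084 399.69679301454084 314.9718267385205 200.6053457251935 [[0.7767, 0.4805, -0.4073, 0.9484], [0.6298, -0.5865, 0.5092, -0.3763], [0.0058, -0.6521, -0.7582, 0.7806], [0.0, 0.0, 0.0, 1.0]]
top 408.05802879319396 408.05802879319396 314.0999660856344 200.58822767385587 [[-0.0197, -0.996, 0.0874, 0.4662], [-0.9998, 0.0194, -0.0037, 0.1326], [0.002, -0.0874, -0.9962, 0.9369], [0.0, 0.0, 0.0, 1.0]]
```

View pics/scene0.png

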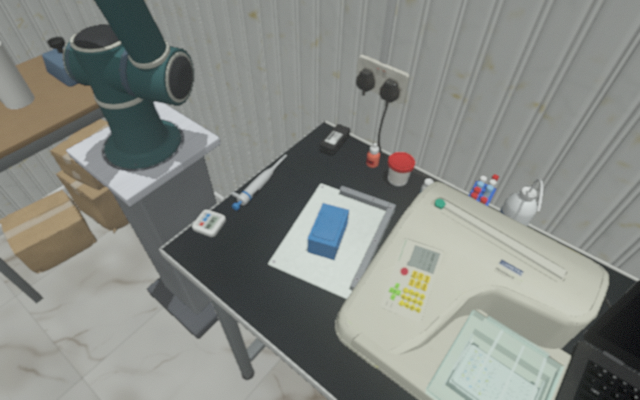

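View pics/top0.png

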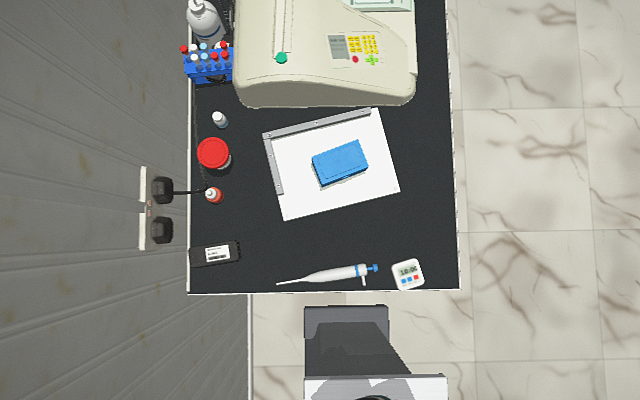

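```bash
python3 - <<'E'
import cv2
a=cv2.imread("pics/top0.png"); cv2.imwrite("pics/top0c.png",cv2.resize(a[95:230,250:410],None,fx=4.4,fy=4.4,interpolation=cv2.INTER_CUBIC))
a=cv2.imread("pics/scene0.png"); cv2.imwrite("pics/scene0c.png",cv2.resize(a[175:300,260:410],None,fx=4.4,fy=4.4,interpolation=cv2.INTER_CUBIC))
E
```

```text
(no output)
```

View pics/top0c.png

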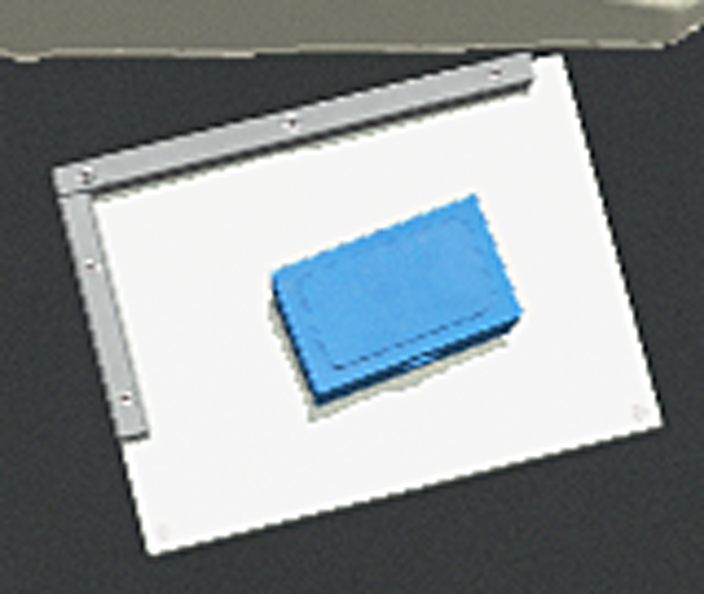

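View pics/scene0c.png

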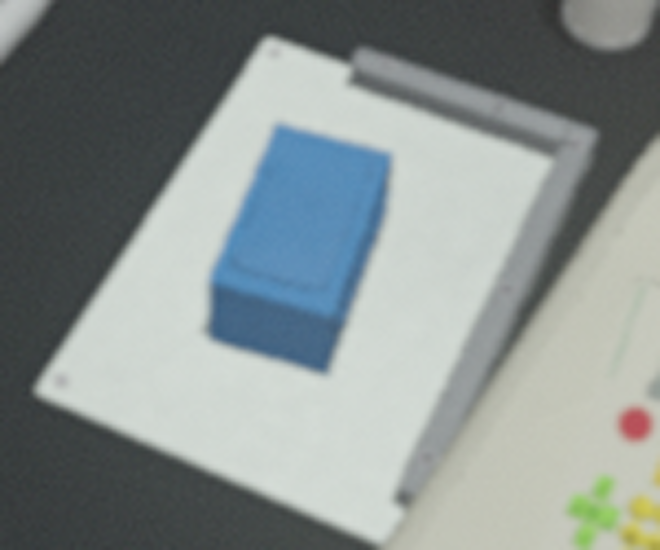

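```bash
cat > h.py <<'E'
import cv2,numpy as np
from cell import status,get_image,bot
def ray(d,p,z,T=None):
    T=d["cam_to_world"] if T is None else T
    p=np.atleast_2d(p).astype(float)
    v=np.c_[(p[:,0]-d["cx"])/d["fx"],(p[:,1]-d["cy"])/d["fy"],np.ones(len(p))]@T[:3,:3].T
    o=T[:3,3]; return o+v*((z-o[2])/v[:,2])[:,None]
def two(d1,p1,d2,p2):
    A=np.zeros((3,3));b=np.zeros(3);R=[]
    for d,p in((d1,p1),(d2,p2)):
        T=d["cam_to_world"];v=T[:3,:3]@[(p[0]-d["cx"])/d["fx"],(p[1]-d["cy"])/d["fy"],1];v/=np.linalg.norm(v)
        P=np.eye(3)-np.outer(v,v);A+=P;b+=P@T[:3,3];R.append((P,T[:3,3]))
    x=np.linalg.solve(A,b);return x,[np.linalg.norm(P@(x-o)) for P,o in R]
E
python3 - <<'E'
from h import *
t=get_image("top");s=get_image("scene")
T=lambda *p:np.array(p)/4.4+[250,95]-0.4
S=lambda *p:np.array(p)/4.4+[260,175]-0.4
np.set_printoptions(precision=4,suppress=True)
for n,a,b in (("box FL top(far,right)",(475,196),(215,282)),("far-left",(273,270),(388,155)),("near-right?",(522,312),None),
  ("board NR",(662,426),(37,390)),("board NL",(150,555),None),("board FR",(565,55),(383,546)),("board NL s",(150,555),(268,37)),
  ("fence outer corner",(53,170),(598,132)),("fence near end outer",(123,438),(357,48)),("inner corner bottom",(97,200),(555,155))):
    if b: 
        pass
    print(n,"z.006",ray(t,T(*a),.006)[0],".026",ray(t,T(*a),.026)[0],".062",ray(t,T(*a),.062)[0], two(t,T(*a),s,S(*b)) if b else"")
h=cv2.cvtColor(t["img"],cv2.COLOR_RGB2HSV)
m=((h[...,0]>95)&(h[...,0]<115)&(h[...,1]>120)).astype(np.uint8)
m[:95]=0;m[230:]=0;m[:,:250]=0;m[:,400:]=0
for th in(120,150,170,190):
    mm=m*(h[...,2]>th); c=max(cv2.findContours(mm,0,1)[0],key=cv2.contourArea)
    r=cv2.minAreaRect(c);bp=cv2.boxPoints(r);w=ray(t,bp,.062);print(th,r);print(w, np.linalg.norm(np.diff(w,axis=0),axis=1))
E
```

```text
box FL top(far,right) z.006 [0.689  0.0255 0.006 ] .026 [0.6842 0.0278 0.026 ] .062 [0.6756 0.032  0.062 ] (array([0.6505, 0.0165, 0.0903]), [np.float64(0.026060881588467862), np.float64(0.02606088158846795)])
far-left z.006 [0.6515 0.1328 0.006 ] .026 [0.6475 0.1328 0.026 ] .062 [0.6403 0.1328 0.062 ] (array([0.6399, 0.1325, 0.0628]), [np.float64(0.000403898155536044), np.float64(0.0004038981555361276)])
near-right? z.006 [0.6266 0.0026 0.006 ] .026 [0.6232 0.0054 0.026 ] .062 [0.617  0.0105 0.062 ] 
board NR z.006 [ 0.5651 -0.0685  0.006 ] .026 [ 0.563  -0.0642  0.026 ] .062 [ 0.5591 -0.0564  0.062 ] (array([ 0.5661, -0.0678,  0.0049]), [np.float64(0.0012914871488951727), np.float64(0.001291487148895218)])
board NL z.006 [0.5031 0.1994 0.006 ] .026 [0.5023 0.198  0.026 ] .062 [0.5009 0.1954 0.062 ] 
board FR z.006 [ 0.7643 -0.0245  0.006 ] .026 [ 0.7579 -0.0211  0.026 ] .062 [ 0.7463 -0.0151  0.062 ] (array([ 0.7599, -0.0258,  0.0114]), [np.float64(0.0034147941800428774), np.float64(0.003414794180042719)])
board NL s z.006 [0.5031 0.1994 0.006 ] .026 [0.5023 0.198  0.026 ] .062 [0.
[... 958 characters left out ...]
 ]] [0.1095 0.069  0.1088]
150 ((339.6211242675781, 162.41494750976562), (31.374767303466797, 49.96988296508789), 68.96248626708984)
[[0.6387 0.135  0.062 ]
 [0.6764 0.0325 0.062 ]
 [0.6113 0.0099 0.062 ]
 [0.5741 0.1119 0.062 ]] [0.1092 0.0688 0.1085]
170 ((339.6034240722656, 162.2586212158203), (31.38251304626465, 49.58065414428711), 68.19859313964844)
[[0.6383 0.1348 0.062 ]
 [0.6771 0.0336 0.062 ]
 [0.6124 0.0102 0.062 ]
 [0.5741 0.1108 0.062 ]] [0.1084 0.0688 0.1077]
190 ((339.6034240722656, 162.2586212158203), (31.38251304626465, 49.58065414428711), 68.19859313964844)
[[0.6383 0.1348 0.062 ]
 [0.6771 0.0336 0.062 ]
 [0.6124 0.0102 0.062 ]
 [0.5741 0.1108 0.062 ]] [0.1084 0.0688 0.1077]
```

>>> move_arm(moves=[{"jaw": 0.6,"rz": 5.6},{"jaw": 0.6,"rz": 5.6},{"jaw": 0.6,"x": -0.033,"y": -0.023},{"jaw": 0.6,"x": -0.033,"y": -0.023},{"jaw": 0.6,"x": -0.033,"y": -0.023},{"jaw": 0.6,"x": -0.033,"y": -0.023},{"jaw": 0.6,"x": -0.033,"y": -0.023},{"jaw": 0.6,"x": -0.033,"y": -0.023},{"jaw": 0.6,"x": -0.033,"y": -0.023},{"jaw": 0.6,"x": -0.033,"y": -0.023}])

```text
validation failed for argument at $.mo...
```

>>> move_arm(moves=[{"jaw": 0.6,"x": -0.033,"y": -0.023},{"jaw": 0.6,"x": -0.033,"y": -0.023},{"jaw": 0.6,"x": -0.033,"y": -0.023},{"jaw": 0.6,"x": -0.033,"y": -0.023},{"jaw": 0.6,"x": -0.033,"y": -0.023},{"jaw": 0.6,"x": -0.033,"y": -0.023},{"jaw": 0.6,"x": -0.033,"y": -0.023},{"jaw": 0.6,"x": -0.033,"y": -0.023},{"jaw": 0.6},{"jaw": 0.6}])

```text
validation failed for argument at $.mo...
```

```bash
python3 - <<'E'
from h import *
np.set_printoptions(precision=4,suppress=True)
o=status.get_obs();print(o["time"],o["ee_pos"],o["ee_rot"],o["ft_force"],o["width"])
for n in("top","scene","wrist"):
    d=get_image(n);cv2.imwrite(f"pics/{n}1.png",d["img"][:,:,::-1])
print(d["fx"],d["cx"],d["cy"],d["T_tool_cam"])
E
```

```text
0.2 [ 0.2793 -0.614   0.218 ] [-0.0004  0.8408 -0.5413 -0.0006] [ 0.8194  0.469  -0.7254] 0.9945834431796743
316.6735968273884 323.13051475778997 199.64465845711547 [[ 1.      0.0004  0.0006  0.0006]
 [-0.0006  0.9603  0.279  -0.0697]
 [-0.0005 -0.279   0.9603 -0.1546]
 [ 0.      0.      0.      1.    ]]
```

View pics/wrist1.png

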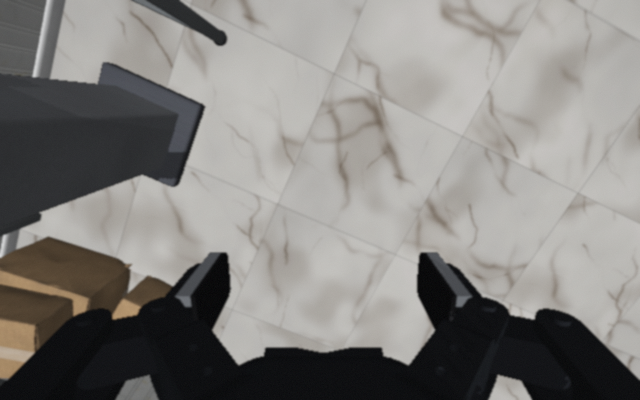

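View pics/scene1.png

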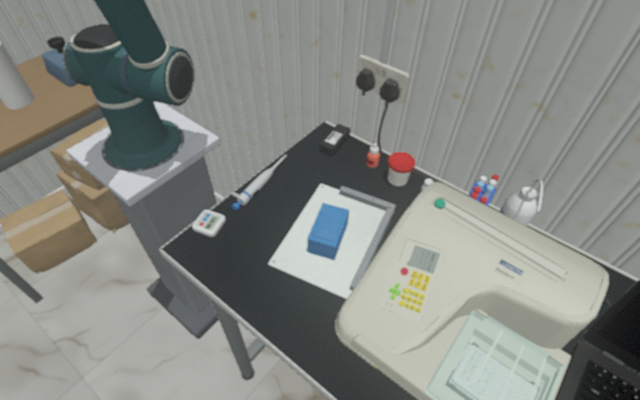

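```bash
python3 - <<'E'
from h import *
np.set_printoptions(precision=4,suppress=True)
t=get_image("top");s=get_image("scene")
print(two(t,(355,59),s,(403.5,271)),two(t,(281,58),s,(440,203)))
for z in(.05,.1,.15,.2):print(z,ray(t,[(270,107),(390,105)],z).tolist())
E
```

```text
(array([0.8331, 0.039 , 0.1161]), [np.float64(0.0006879779073226658), np.float64(0.0006879779073225697)]) (array([0.8167, 0.1901, 0.166 ]), [np.float64(0.0018778809983751126), np.float64(0.0018778809983750833)])
0.05 [[0.7549726382069761, 0.22337485913019892, 0.050000000000000044], [0.7544494541258134, -0.04397444622937988, 0.050000000000000044]]
0.1 [[0.738690547451766, 0.21825904697200413, 0.09999999999999998], [0.7381968592707616, -0.03401772712709125, 0.09999999999999998]]
0.15 [[0.7224084566965556, 0.2131432348138093, 0.15000000000000002], [0.7219442644157097, -0.0240610080248026, 0.15000000000000002]]
0.2 [[0.7061263659413454, 0.20802742265561452, 0.19999999999999996], [0.7056916695606579, -0.014104288922513947, 0.19999999999999996]]
```

>>> move_arm(moves=[{"jaw": 0.6,"x": 0,"y": 0,"z": 0,"rx": 0,"ry": 0,"rz": 5.6},{"jaw": 0.6,"x": 0,"y": 0,"z": 0,"rx": 0,"ry": 0,"rz": 5.6},{"jaw": 0.6,"x": -0.033,"y": -0.023,"z": 0,"rx": 0,"ry": 0,"rz": 0},{"jaw": 0.6,"x": -0.033,"y": -0.023,"z": 0,"rx": 0,"ry": 0,"rz": 0},{"jaw": 0.6,"x": -0.033,"y": -0.023,"z": 0,"rx": 0,"ry": 0,"rz": 0},{"jaw": 0.6,"x": -0.033,"y": -0.023,"z": 0,"rx": 0,"ry": 0,"rz": 0},{"jaw": 0.6,"x": -0.033,"y": -0.023,"z": 0,"rx": 0,"ry": 0,"rz": 0},{"jaw": 0.6,"x": -0.033,"y": -0.023,"z": 0,"rx": 0,"ry": 0,"rz": 0},{"jaw": 0.6,"x": -0.033,"y": -0.023,"z": 0,"rx": 0,"ry": 0,"rz": 0},{"jaw": 0.6,"x": -0.033,"y": -0.023,"z": 0,"rx": 0,"ry": 0,"rz": 0}])

```text
time: 1.45
ee_pos: [0.3984, -0.3138, 0.2192]
ee_rot: [-0.0, 0.784, -0.621, 0.0]
ft_force: [0.3, -0.2, -0.3]
width: 0.799
```

>>> move_arm(moves=[{"jaw": 0.6,"x": -0.033,"y": -0.023,"z": 0,"rx": 0,"ry": 0,"rz": 0},{"jaw": 0.6,"x": -0.033,"y": -0.023,"z": 0,"rx": 0,"ry": 0,"rz": 0},{"jaw": 0.6,"x": -0.033,"y": -0.023,"z": 0,"rx": 0,"ry": 0,"rz": 0},{"jaw": 0.6,"x": -0.033,"y": -0.023,"z": 0,"rx": 0,"ry": 0,"rz": 0},{"jaw": 0.6,"x": -0.033,"y": -0.023,"z": 0,"rx": 0,"ry": 0,"rz": 0},{"jaw": 0.6,"x": -0.033,"y": -0.023,"z": 0,"rx": 0,"ry": 0,"rz": 0},{"jaw": 0.6,"x": -0.033,"y": -0.023,"z": 0,"rx": 0,"ry": 0,"rz": 0},{"jaw": 0.6,"x": -0.033,"y": -0.023,"z": 0,"rx": 0,"ry": 0,"rz": 0},{"jaw": 0.6,"x": -0.033,"y": -0.023,"z": 0,"rx": 0,"ry": 0,"rz": 0},{"jaw": 0.6,"x": 0,"y": 0,"z": 0,"rx": 0,"ry": 0,"rz": 0}])

```text
time: 2.45
ee_pos: [0.5328, 0.0253, 0.2192]
ee_rot: [-0.001, 0.785, -0.619, 0.0]
ft_force: [0.4, -1.1, -0.6]
width: 0.803
```

```bash
python3 - <<'E'
from h import *
np.set_printoptions(precision=4,suppress=True)
o=status.get_obs();print(o["time"],o["ee_pos"],o["ee_rot"],o["ft_force"],o["width"])
d=get_image("wrist");cv2.imwrite("pics/wrist2.png",d["img"][:,:,::-1])
np.savez("w2.npz",pos=o["ee_pos"],rot=o["ee_rot"],T=d["T_tool_cam"])
E
```

```text
2.45 [0.5328 0.0253 0.2192] [-0.0012  0.7854 -0.619   0.    ] [ 0.4238 -1.131  -0.6483] 0.8027884684336182
```

View pics/wrist2.png

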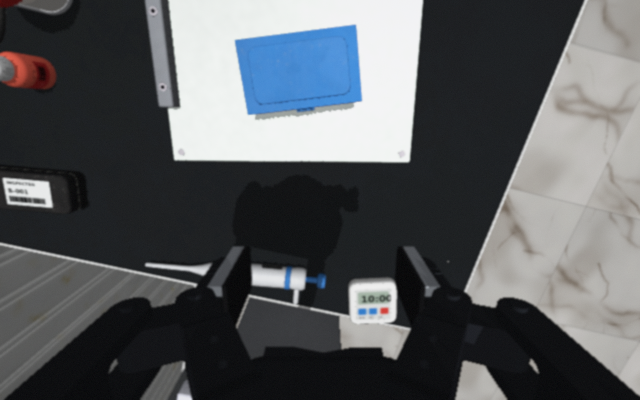

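```bash
python3 - <<'E'
from h import *
from scipy.spatial.transform import Rotation as R
np.set_printoptions(precision=4,suppress=True)
f=np.load("w2.npz");w=get_image("wrist")
q=f["rot"];M=np.eye(4);M[:3,:3]=R.from_quat([q[1],q[2],q[3],q[0]]).as_matrix();M[:3,3]=f["pos"];T=M@f["T"]
print(M[:3,0],M[:3,1])
b=ray(w,[(174,161),(410,163)],.006,T);print(b)
x=ray(w,[(236,40),(356,26),(361,101),(248,114)],.062,T);print(x,np.linalg.norm(np.diff(x,axis=0),axis=1))
t=get_image("top");w["cam_to_world"]=T
print(two(t,np.array((273,270))/4.4+[249.6,94.6],w,(236,40)),two(t,np.array((475,196))/4.4+[249.6,94.6],w,(356,26)))
a=np.arctan2(-(b[0]-b[1])[0],(b[0]-b[1])[1]);print(np.degrees(a))
ex=np.array([np.cos(a),np.sin(a)]);ey=np.array([-np.sin(a),np.cos(a)])
C=b[0,:2]+.19*ex-.016*ey;print("C",C,"C2",b[1,:2]+.19*ex+.26*ey)
c=x.mean(0)[:2];print("box local",(c-C)@ex,(c-C)@ey,"tcp local",(f["pos"][:2]-C)@ex,(f["pos"][:2]-C)@ey)
E
```

```text
[ 0.2337 -0.9723 -0.0014] [-0.9723 -0.2337 -0.0018]
[[ 0.5022  0.1965  0.006 ]
 [ 0.5646 -0.0723  0.006 ]]
[[0.6394 0.1304 0.062 ]
 [0.6754 0.0289 0.062 ]
 [0.6153 0.0077 0.062 ]
 [0.5788 0.1091 0.062 ]] [0.1077 0.0637 0.1077]
(array([0.641 , 0.1326, 0.0552]), [np.float64(0.0007347677870621902), np.float64(0.0007347677870621658)]) (array([0.6848, 0.0275, 0.0234]), [np.float64(7.18944157069823e-05), np.float64(7.189441570714113e-05)])
13.072550262829886
C [0.6909 0.2239] C2 [0.6909 0.2239]
box local -0.09701271061731256 -0.13638924459770596 tcp local -0.19892629666521544 -0.15763712065888694
```

>>> move_arm(moves=[{"jaw": 0.6,"x": -0.021,"y": 0,"z": 0.01,"rx": 0,"ry": 0,"rz": 0},{"jaw": 0.6,"x": 0,"y": 0,"z": 0.035,"rx": 0,"ry": 0,"rz": 0},{"jaw": 0.6,"x": 0,"y": 0,"z": 0.035,"rx": 0,"ry": 0,"rz": 0},{"jaw": 0.6,"x": 0,"y": 0,"z": 0.035,"rx": 0,"ry": 0,"rz": 0},{"jaw": 0.6,"x": 0,"y": 0,"z": 0.03,"rx": 0,"ry": 0,"rz": 0},{"jaw": 0.6,"x": 0,"y": 0,"z": 0.02,"rx": 0,"ry": 0,"rz": 0},{"jaw": 0.6,"x": 0,"y": 0,"z": 0.01,"rx": 0,"ry": 0,"rz": 0},{"jaw": 0.6,"x": 0,"y": 0,"z": 0,"rx": 0,"ry": 0,"rz": 0},{"jaw": 0.6,"x": 0,"y": 0,"z": 0,"rx": 0,"ry": 0,"rz": 0},{"jaw": 0.6,"x": 0,"y": 0,"z": 0,"rx": 0,"ry": 0,"rz": 0}])

```text
time: 3.6
ee_pos: [0.5281, 0.0414, 0.0456]
ee_rot: [-0.001, 0.784, -0.621, 0.001]
ft_force: [-0.1, -0.1, 0.2]
width: 0.796
```

```bash
python3 - <<'E'
from h import *
d=get_image("scene");cv2.imwrite("pics/scene3.png",cv2.resize(d["img"][100:320,180:500,::-1],None,fx=2.4,fy=2.4))
E
```

```text
(no output)
```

View pics/scene3.png

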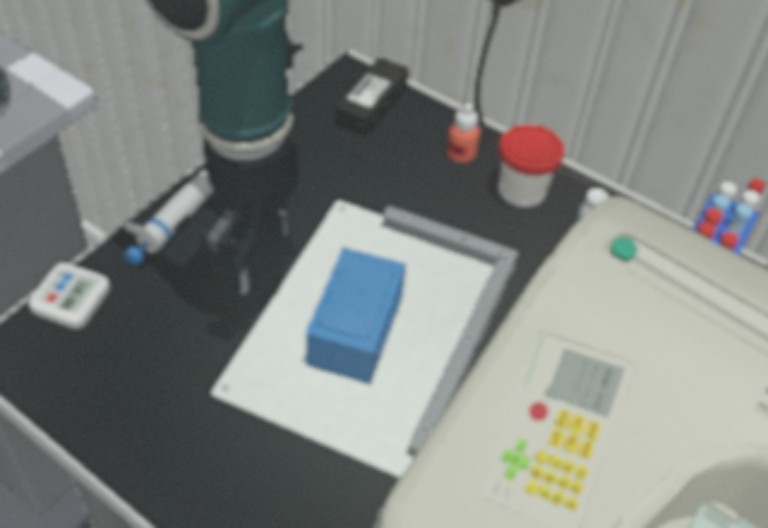

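>>> move_arm(moves=[{"jaw": 0.6,"x": 0,"y": -0.012,"z": 0,"rx": 0,"ry": 0,"rz": 0},{"jaw": 0.6,"x": 0,"y": -0.012,"z": 0,"rx": 0,"ry": 0,"rz": 0},{"jaw": 0.6,"x": 0,"y": -0.012,"z": 0,"rx": 0,"ry": 0,"rz": 0},{"jaw": 0.6,"x": 0,"y": -0.01,"z": 0,"rx": 0,"ry": 0,"rz": 0},{"jaw": 0.6,"x": 0,"y": -0.006,"z": 0,"rx": 0,"ry": 0,"rz": 0},{"jaw": 0.6,"x": 0,"y": -0.006,"z": 0,"rx": 0,"ry": 0,"rz": 0},{"jaw": 0.6,"x": 0,"y": -0.006,"z": 0,"rx": 0,"ry": 0,"rz": 0},{"jaw": 0.6,"x": 0,"y": -0.006,"z": 0,"rx": 0,"ry": 0,"rz": 0},{"jaw": 0.6,"x": 0,"y": -0.006,"z": 0,"rx": 0,"ry": 0,"rz": 0},{"jaw": 0.6,"x": 0,"y": -0.006,"z": 0,"rx": 0,"ry": 0,"rz": 0}])

```text
time: 4.65
ee_pos: [0.6068, 0.0606, 0.0439]
ee_rot: [-0.0, 0.784, -0.621, -0.0]
ft_force: [-0.6, 0.1, -0.0]
width: 0.8
```

```bash
python3 - <<'E'
from h import *
d=get_image("scene");cv2.imwrite("pics/scene4.png",cv2.resize(d["img"][100:320,180:500,::-1],None,fx=2.4,fy=2.4))
d=get_image("wrist");cv2.imwrite("pics/wrist4.png",d["img"][:,:,::-1])
E
```

```text
(no output)
```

View pics/scene4.png

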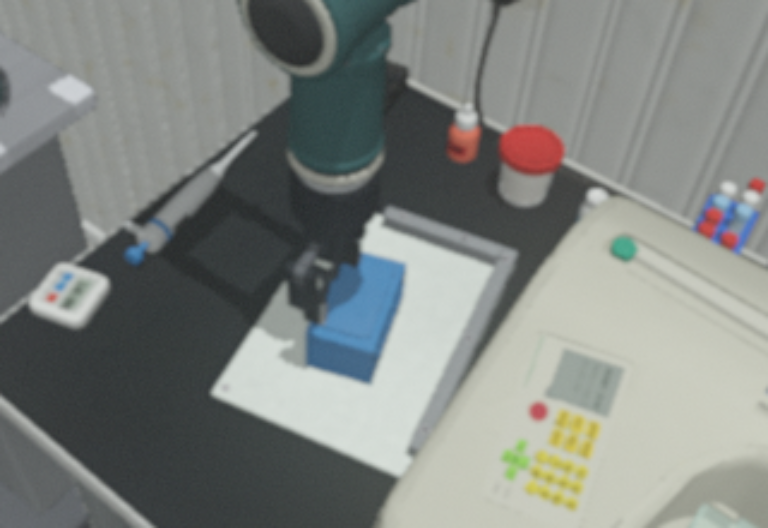

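View pics/wrist4.png

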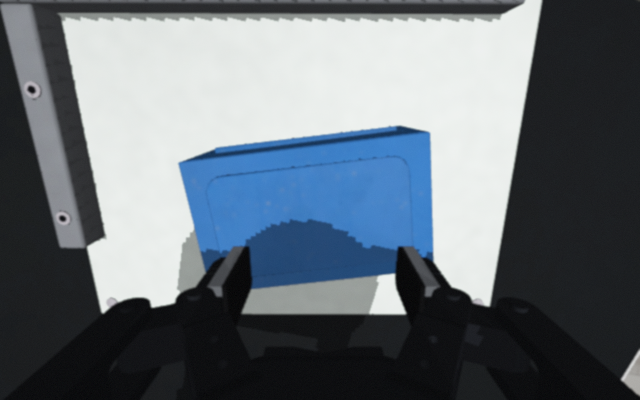

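>>> move_arm(moves=[{"jaw": 0.6,"x": 0,"y": -0.005,"z": 0,"rx": 0,"ry": 0,"rz": 0},{"jaw": 0.6,"x": 0,"y": -0.005,"z": 0,"rx": 0,"ry": 0,"rz": 0},{"jaw": 0.6,"x": 0,"y": -0.005,"z": 0,"rx": 0,"ry": 0,"rz": 0},{"jaw": 0.6,"x": 0,"y": -0.005,"z": 0,"rx": 0,"ry": 0,"rz": 0},{"jaw": 0.6,"x": 0,"y": -0.005,"z": 0,"rx": 0,"ry": 0,"rz": 0},{"jaw": 0.6,"x": 0,"y": -0.005,"z": 0,"rx": 0,"ry": 0,"rz": 0},{"jaw": 0.6,"x": 0,"y": -0.004,"z": 0,"rx": 0,"ry": 0,"rz": 0},{"jaw": 0.6,"x": 0,"y": 0,"z": 0,"rx": 0,"ry": 0,"rz": 0},{"jaw": 0.6,"x": 0,"y": 0,"z": 0,"rx": 0,"ry": 0,"rz": 0},{"jaw": 0.6,"x": 0,"y": 0,"z": 0,"rx": 0,"ry": 0,"rz": 0}])

```text
time: 5.75
ee_pos: [0.6392, 0.0683, 0.0438]
ee_rot: [0.0, 0.784, -0.621, -0.0]
ft_force: [0.4, -0.8, -0.4]
width: 0.8
```

```bash
python3 - <<'E'
from h import *
d=get_image("wrist");cv2.imwrite("pics/wrist5.png",d["img"][:,:,::-1])
E
```

```text
(no output)
```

View pics/wrist5.png

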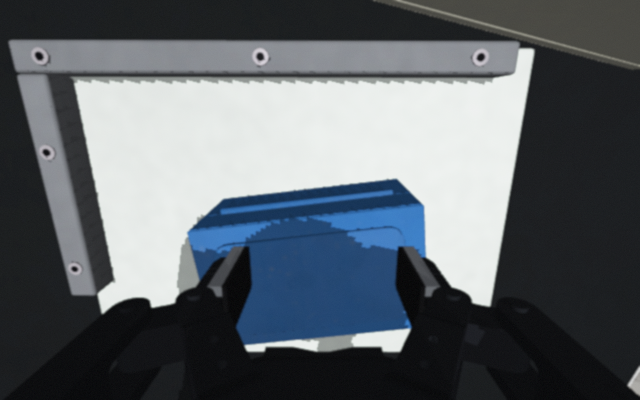

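```bash
python3 - <<'E'
from h import *
d=get_image("scene");cv2.imwrite("pics/scene5.png",cv2.resize(d["img"][120:320,200:460,::-1],None,fx=3,fy=3))
d=get_image("top");cv2.imwrite("pics/top5.png",cv2.resize(d["img"][80:280,230:430,::-1],None,fx=3,fy=3))
E
```

```text
(no output)
```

View pics/scene5.png

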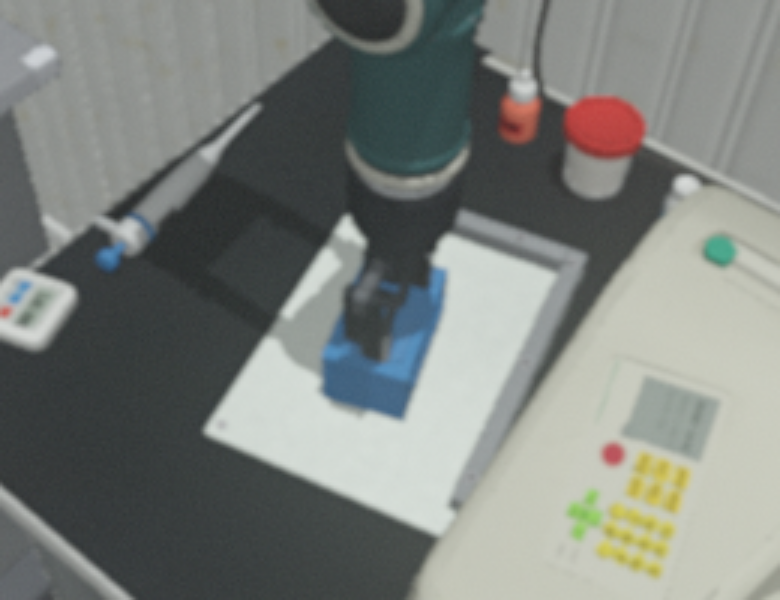

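View pics/top5.png

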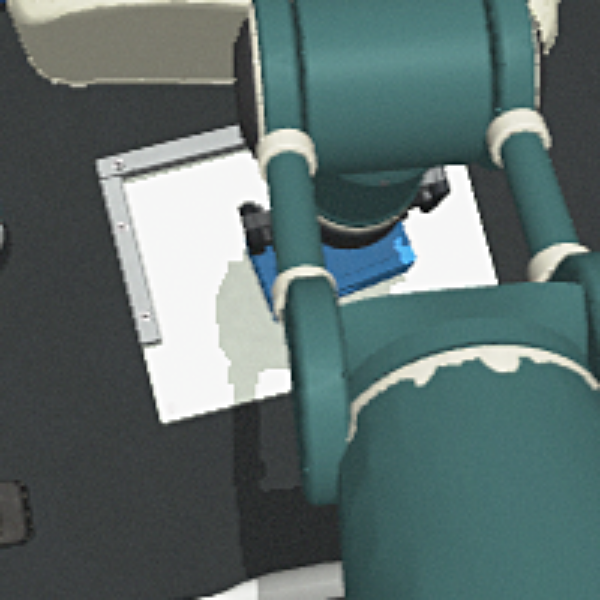

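```bash
python3 - <<'E'
from h import *
np.set_printoptions(precision=4,suppress=True)
o=status.get_obs();print(o["ee_pos"],o["ft_force"],o["joints"])
s=get_image("scene");W=np.linalg.inv(s["cam_to_world"])
def pr(P):
    v=W[:3]@np.r_[P,1];return np.array([s["fx"]*v[0]/v[2]+s["cx"],s["fy"]*v[1]/v[2]+s["cy"]])
for z in(.02,.03,.045,.062,.08):
    print(z,(pr([.648,.029,z])-[200,120])*3,(pr([.6299,.1067,z])-[200,120])*3)
w=get_image("wrist");Ti=np.linalg.inv(w["T_tool_cam"])
for z in(-.02,0,.005,.017):
    print(z,[(w["fx"]*v[0]/v[2]+w["cx"],w["fy"]*v[1]/v[2]+w["cy"]) for v in (Ti@[sx*.034,y,z,1] for sx in(-1,1) for y in(-.011,.011))])
E
```

```text
[0.6393 0.0682 0.0438] [-0.3678  0.2697 -0.3986] [0.0676 0.3599 1.8243 0.     0.9576 1.4071]
0.02 [368.1115 392.6501] [410.8844 316.8874]
0.03 [368.3847 385.2152] [411.4873 309.214 ]
0.045 [368.8034 373.8245] [412.41   297.4701]
0.062 [369.291  360.5565] [413.4834 283.8096]
0.08 [369.8233 346.0745] [414.6531 268.9224]
-0.02 [(np.float64(247.12991557048105), np.float64(240.86012206660308)), (np.float64(250.17533259163355), np.float64(283.2732447197884)), (np.float64(394.96488447637915), np.float64(240.91959460222913)), (np.float64(392.03463353570464), np.float64(283.3208655565999))]
0 [(np.float64(255.97121749236155), np.float64(225.34300413533222)), (np.float64(258.35728488426975), np.float64(263.5488268919789)), (np.float64(386.5840107639163), np.float64(225.398731701088)), (np.float64(384.2835263156932), np.float64(263.59500008975596))]
0.005 [(np.float64(257.86875394659694), np.float64(222.0126917899991)), (np.float64(260.12341407149046), np.float64(259.2911792327542)), (np.float64(384.7852331652372), np.float64(222.06750616821478)), (np.float64(382.610347018649), np.float64(259.33691040287965))]
0.017 [(np.float64(262.01248205202035), np.float64(214.74015226413474)), (np.float64(263.9926940605907), np.float64(249.96341826958127)), (np.float64(380.85709622171004), np.float64(214.79283803108146)), (np.float64(378.94464079609963), np.float64(250.00802025408944))]
```

```bash
python3 - <<'E'
from h import *
d=get_image("scene");cv2.imwrite("pics/scene6.png",cv2.resize(d["img"][180:270,290:380,::-1],None,fx=6.6,fy=6.6,interpolation=cv2.INTER_CUBIC))
E
```

```text
(no output)
```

View pics/scene6.png

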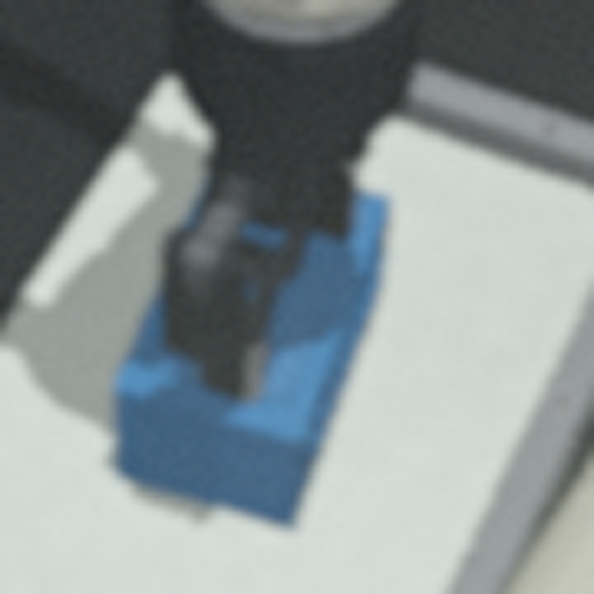

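```bash
python3 - <<'E'
from h import *
from scipy.spatial.transform import Rotation as R
np.set_printoptions(precision=4,suppress=True)
o=status.get_obs();q=o["ee_rot"];M=np.eye(4);M[:3,:3]=R.from_quat([q[1],q[2],q[3],q[0]]).as_matrix();M[:3,3]=o["ee_pos"]
s=get_image("scene");w=get_image("wrist");w["cam_to_world"]=M@w["T_tool_cam"]
for p in((397,248),(420,250),(408,249)):
  for u in((327,239.8),(322.,237.5),(329.5,239)):
    x,e=two(w,p,s,u);print(p,u,x,e[0],(np.linalg.inv(M)@np.r_[x,1])[:3])
cv2.imwrite("pics/wrist6.png",cv2.resize(w["img"][220:400,150:490,::-1],None,fx=2.3,fy=2.3))
E
```

```text
(397, 248) (327, 239.8) [0.654  0.0351 0.0621] 8.58712829864271e-06 [ 0.0356 -0.0066 -0.0182]
(397, 248) (322.0, 237.5) [0.6469 0.0333 0.0598] 0.005714578350838683 [ 0.0357  0.0006 -0.0159]
(397, 248) (329.5, 239) [0.6577 0.0373 0.0677] 0.0014027664140539185 [ 0.0343 -0.0107 -0.0238]
(420, 250) (327, 239.8) [0.659  0.0289 0.0729] 0.0005502494485720466 [ 0.0429 -0.0101 -0.029 ]
(420, 250) (322.0, 237.5) [0.6523 0.0269 0.071 ] 0.006201157999424789 [ 0.0432 -0.0031 -0.0271]
(420, 250) (329.5, 239) [0.6624 0.0313 0.0779] 0.0008482260254755799 [ 0.0413 -0.014  -0.034 ]
(408, 249) (327, 239.8) [0.6565 0.032  0.0675] 0.0002600717143432482 [ 0.0392 -0.0084 -0.0236]
(408, 249) (322.0, 237.5) [0.6496 0.0301 0.0654] 0.005947050569267015 [ 0.0395 -0.0012 -0.0215]
(408, 249) (329.5, 239) [0.6601 0.0343 0.0728] 0.0011359319738762504 [ 0.0378 -0.0123 -0.0289]
```

View pics/wrist6.png

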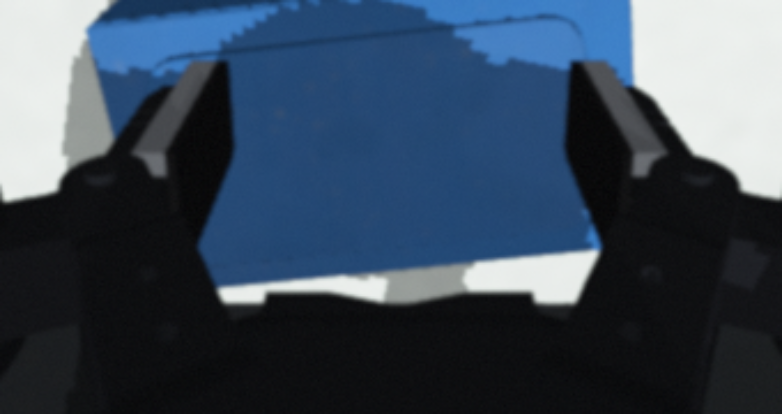

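>>> move_arm(moves=[{"jaw": 0.6,"x": 0,"y": 0,"z": -0.015,"rx": 0,"ry": 0,"rz": 0},{"jaw": 0.6,"x": 0,"y": 0.02,"z": 0,"rx": 0,"ry": 0,"rz": 0},{"jaw": 0.6,"x": 0,"y": 0.03,"z": 0,"rx": 0,"ry": 0,"rz": 0},{"jaw": 0.6,"x": 0,"y": 0.03,"z": 0,"rx": 0,"ry": 0,"rz": 0},{"jaw": 0.6,"x": 0.0,"y": 0,"z": 0,"rx": 0,"ry": 0,"rz": 0},{"jaw": 0.6,"x": 0,"y": 0,"z": 0.015,"rx": 0,"ry": 0,"rz": 0},{"jaw": 0.6,"x": 0,"y": 0,"z": 0.015,"rx": 0,"ry": 0,"rz": 0},{"jaw": 0.6,"x": 0,"y": 0,"z": 0.01,"rx": 0,"ry": 0,"rz": 0},{"jaw": 0.6,"x": 0,"y": 0,"z": 0,"rx": 0,"ry": 0,"rz": 0},{"jaw": 0.6,"x": 0,"y": 0,"z": 0,"rx": 0,"ry": 0,"rz": 0}])

```text
time: 7.15
ee_pos: [0.5614, 0.05, 0.0178]
ee_rot: [0.001, 0.784, -0.621, -0.001]
ft_force: [0.3, -0.2, 0.5]
width: 0.8
```

```bash
python3 - <<'E'
from h import *
d=get_image("scene");cv2.imwrite("pics/scene7.png",cv2.resize(d["img"][170:270,260:380,::-1],None,fx=6,fy=6,interpolation=cv2.INTER_CUBIC))
d=get_image("wrist");cv2.imwrite("pics/wrist7.png",d["img"][:,:,::-1])
E
```

View pics/scene7.png

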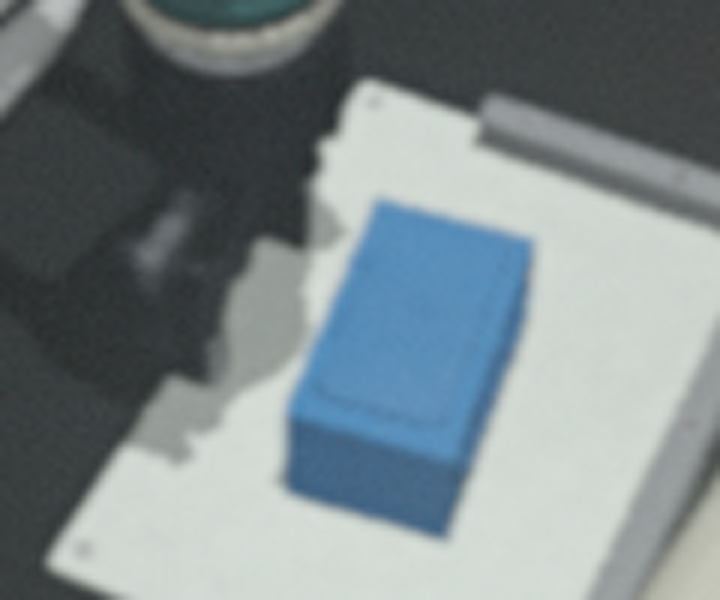

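View pics/wrist7.png

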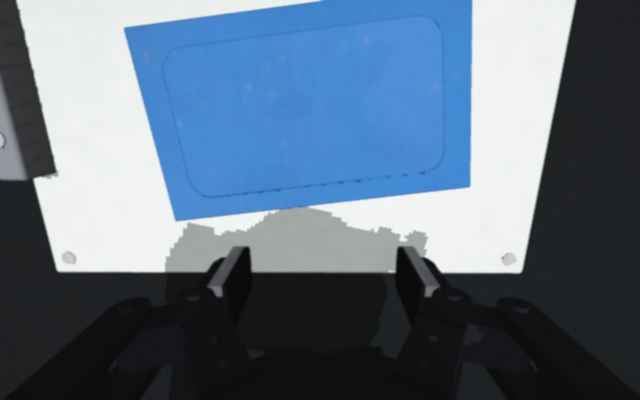

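>>> move_arm(moves=[{"jaw": 0.6,"x": 0,"y": 0,"z": 0.004,"rx": 0,"ry": 0,"rz": 0},{"jaw": 0.6,"x": 0,"y": 0,"z": 0.004,"rx": 0,"ry": 0,"rz": 0},{"jaw": 0.6,"x": 0,"y": -0.006,"z": 0,"rx": 0,"ry": 0,"rz": 0},{"jaw": 0.6,"x": 0,"y": -0.006,"z": 0,"rx": 0,"ry": 0,"rz": 0},{"jaw": 0.6,"x": 0,"y": -0.006,"z": 0,"rx": 0,"ry": 0,"rz": 0},{"jaw": 0.6,"x": 0,"y": -0.006,"z": 0,"rx": 0,"ry": 0,"rz": 0},{"jaw": 0.6,"x": 0,"y": -0.006,"z": 0,"rx": 0,"ry": 0,"rz": 0},{"jaw": 0.6,"x": 0,"y": -0.006,"z": 0,"rx": 0,"ry": 0,"rz": 0},{"jaw": 0.6,"x": 0,"y": -0.006,"z": 0,"rx": 0,"ry": 0,"rz": 0},{"jaw": 0.6,"x": 0,"y": -0.006,"z": 0,"rx": 0,"ry": 0,"rz": 0}])

```text
time: 8.25
ee_pos: [0.6087, 0.061, 0.0108]
ee_rot: [0.0, 0.784, -0.621, -0.0]
ft_force: [-1.3, -0.8, 0.3]
width: 0.798
```

```bash
python3 - <<'E'
from h import *
d=get_image("scene");cv2.imwrite("pics/scene8.png",cv2.resize(d["img"][170:270,260:380,::-1],None,fx=6,fy=6,interpolation=cv2.INTER_CUBIC))
d=get_image("wrist");cv2.imwrite("pics/wrist8.png",d["img"][:,:,::-1])
E
```

```text
(no output)
```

View pics/scene8.png

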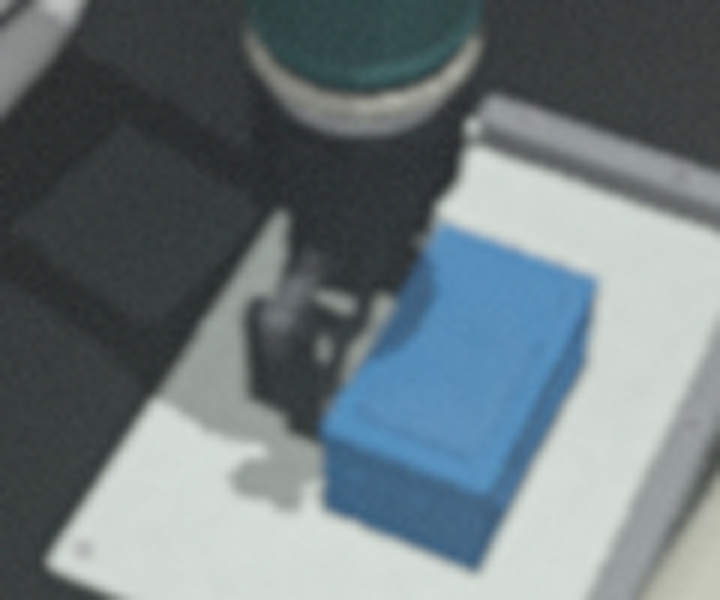

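View pics/wrist8.png

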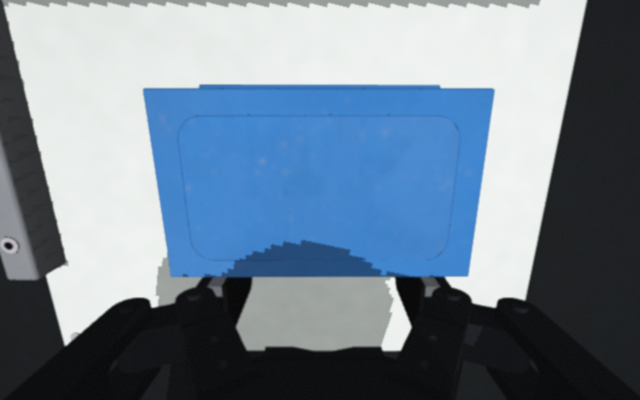

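>>> move_arm(moves=[{"jaw": 0.6,"x": 0,"y": -0.005,"z": 0,"rx": 0,"ry": 0,"rz": 0},{"jaw": 0.6,"x": 0,"y": -0.005,"z": 0,"rx": 0,"ry": 0,"rz": 0},{"jaw": 0.6,"x": 0,"y": -0.005,"z": 0,"rx": 0,"ry": 0,"rz": 0},{"jaw": 0.6,"x": 0,"y": -0.005,"z": 0,"rx": 0,"ry": 0,"rz": 0},{"jaw": 0.6,"x": 0,"y": -0.005,"z": 0,"rx": 0,"ry": 0,"rz": 0},{"jaw": 0.6,"x": 0,"y": -0.004,"z": 0,"rx": 0,"ry": 0,"rz": 0},{"jaw": 0.6,"x": 0,"y": -0.003,"z": 0,"rx": 0,"ry": 0,"rz": 0},{"jaw": 0.6,"x": 0,"y": -0.003,"z": 0,"rx": 0,"ry": 0,"rz": 0},{"jaw": 0.6,"x": 0,"y": -0.002,"z": 0,"rx": 0,"ry": 0,"rz": 0},{"jaw": 0.6,"x": 0,"y": 0,"z": 0,"rx": 0,"ry": 0,"rz": 0}])

```text
time: 9.35
ee_pos: [0.6449, 0.0695, 0.011]
ee_rot: [-0.0, 0.784, -0.621, 0.0]
ft_force: [-0.0, -0.1, -0.6]
width: 0.798
```

```bash
python3 - <<'E'
from h import *
d=get_image("scene");cv2.imwrite("pics/scene9.png",cv2.resize(d["img"][170:270,280:400,::-1],None,fx=6,fy=6,interpolation=cv2.INTER_CUBIC))
d=get_image("wrist");cv2.imwrite("pics/wrist9.png",d["img"][:,:,::-1])
E
```

```text
(no output)
```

View pics/scene9.png

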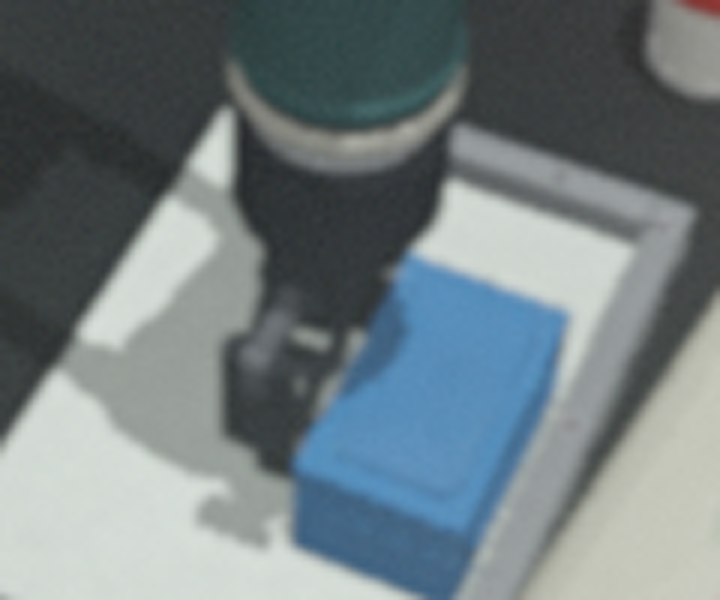

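View pics/wrist9.png

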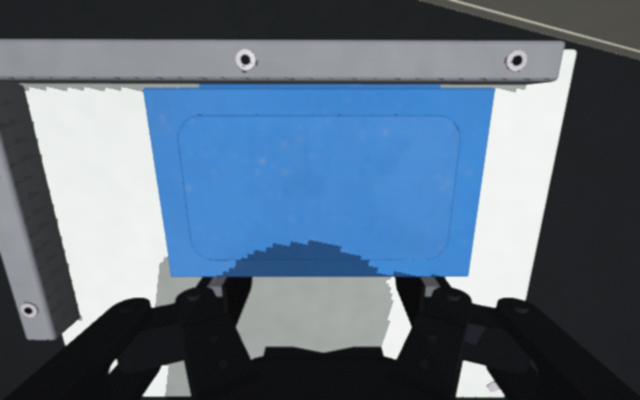

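>>> move_arm(moves=[{"jaw": 0.6,"x": 0,"y": -0.001,"z": 0,"rx": 0,"ry": 0,"rz": 0},{"jaw": 0.6,"x": 0,"y": -0.001,"z": 0,"rx": 0,"ry": 0,"rz": 0},{"jaw": 0.6,"x": 0,"y": -0.001,"z": 0,"rx": 0,"ry": 0,"rz": 0},{"jaw": 0.6,"x": 0,"y": 0,"z": 0,"rx": 0,"ry": 0,"rz": 0},{"jaw": 0.6,"x": 0,"y": 0,"z": 0,"rx": 0,"ry": 0,"rz": 0},{"jaw": 0.6,"x": 0,"y": 0,"z": 0,"rx": 0,"ry": 0,"rz": 0},{"jaw": 0.6,"x": 0,"y": 0,"z": 0,"rx": 0,"ry": 0,"rz": 0},{"jaw": 0.6,"x": 0,"y": 0,"z": 0,"rx": 0,"ry": 0,"rz": 0},{"jaw": 0.6,"x": 0,"y": 0,"z": 0,"rx": 0,"ry": 0,"rz": 0},{"jaw": 0.6,"x": 0,"y": 0,"z": 0,"rx": 0,"ry": 0,"rz": 0}])

```text
time: 10.45
ee_pos: [0.6474, 0.0701, 0.0109]
ee_rot: [-0.0, 0.784, -0.621, 0.0]
ft_force: [0.2, -0.1, 0.0]
width: 0.801
```

>>> move_arm(moves=[{"jaw": 0.6,"x": 0,"y": -0.001,"z": 0,"rx": 0,"ry": 0,"rz": 0},{"jaw": 0.6,"x": 0,"y": 0,"z": 0,"rx": 0,"ry": 0,"rz": 0},{"jaw": 0.6,"x": 0,"y": -0.001,"z": 0,"rx": 0,"ry": 0,"rz": 0},{"jaw": 0.6,"x": 0,"y": 0,"z": 0,"rx": 0,"ry": 0,"rz": 0},{"jaw": 0.6,"x": 0,"y": -0.001,"z": 0,"rx": 0,"ry": 0,"rz": 0},{"jaw": 0.6,"x": 0,"y": 0,"z": 0,"rx": 0,"ry": 0,"rz": 0},{"jaw": 0.6,"x": 0,"y": 0,"z": 0,"rx": 0,"ry": 0,"rz": 0},{"jaw": 0.6,"x": 0,"y": 0,"z": 0,"rx": 0,"ry": 0,"rz": 0},{"jaw": 0.6,"x": 0,"y": 0,"z": 0,"rx": 0,"ry": 0,"rz": 0},{"jaw": 0.6,"x": 0,"y": 0,"z": 0,"rx": 0,"ry": 0,"rz": 0}])

```text
time: 11.45
ee_pos: [0.6492, 0.0707, 0.0108]
ee_rot: [0.001, 0.784, -0.621, -0.001]
ft_force: [-5.2, -1.1, 2.9]
width: 0.803
```

```bash
python3 - <<'E'
from h import *
d=get_image("wrist");cv2.imwrite("pics/wrist10.png",cv2.resize(d["img"][20:300,0:600,::-1],None,fx=1.33,fy=1.33))
E
```

```text
(no output)
```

View pics/wrist10.png

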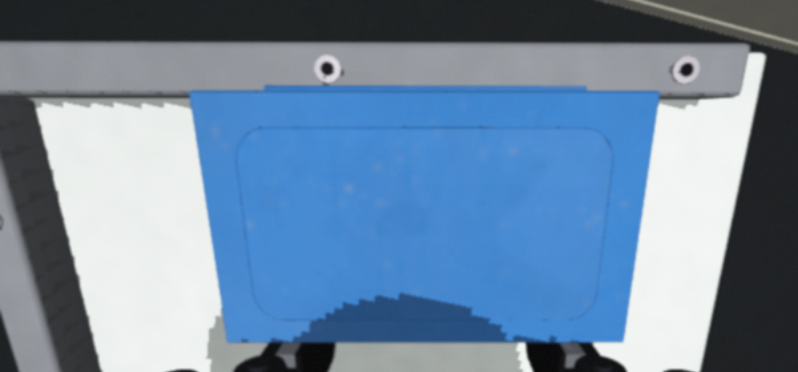

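>>> move_arm(moves=[{"jaw": 0.6,"x": 0,"y": 0.02,"z": 0,"rx": 0,"ry": 0,"rz": 0},{"jaw": 0.6,"x": 0,"y": 0,"z": -0.04,"rx": 0,"ry": 0,"rz": 0},{"jaw": 0.6,"x": 0,"y": 0,"z": -0.04,"rx": 0,"ry": 0,"rz": 0},{"jaw": -0.2,"x": 0,"y": 0,"z": 0,"rx": 0,"ry": 0,"rz": -8},{"jaw": -0.2,"x": 0,"y": 0,"z": 0,"rx": 0,"ry": 0,"rz": -8},{"jaw": -0.2,"x": 0,"y": 0,"z": 0,"rx": 0,"ry": 0,"rz": -8},{"jaw": -0.2,"x": 0,"y": 0,"z": 0,"rx": 0,"ry": 0,"rz": -8},{"jaw": -0.2,"x": 0,"y": 0,"z": 0,"rx": 0,"ry": 0,"rz": -8},{"jaw": -0.2,"x": 0,"y": 0,"z": 0,"rx": 0,"ry": 0,"rz": -8},{"jaw": -0.2,"x": 0,"y": 0,"z": 0,"rx": 0,"ry": 0,"rz": -8}])

```text
time: 12.5
ee_pos: [0.6317, 0.0664, 0.0912]
ee_rot: [-0.0, 0.984, -0.177, 0.001]
ft_force: [-0.7, 0.6, 0.1]
width: 0.399
```

>>> move_arm(moves=[{"jaw": -0.2,"x": 0,"y": 0,"z": 0,"rx": 0,"ry": 0,"rz": -8},{"jaw": -0.2,"x": 0,"y": 0,"z": 0,"rx": 0,"ry": 0,"rz": -8},{"jaw": -0.2,"x": 0,"y": 0,"z": 0,"rx": 0,"ry": 0,"rz": -8},{"jaw": -0.2,"x": 0,"y": 0,"z": 0,"rx": 0,"ry": 0,"rz": -8},{"jaw": -0.2,"x": 0,"y": 0,"z": 0,"rx": 0,"ry": 0,"rz": -2},{"jaw": -0.2,"x": 0,"y": 0.03,"z": 0,"rx": 0,"ry": 0,"rz": 0},{"jaw": -0.2,"x": 0.02,"y": 0.03,"z": 0,"rx": 0,"ry": 0,"rz": 0},{"jaw": -0.2,"x": 0.02,"y": 0.03,"z": 0,"rx": 0,"ry": 0,"rz": 0},{"jaw": -0.2,"x": 0.02,"y": 0.004,"z": 0,"rx": 0,"ry": 0,"rz": 0},{"jaw": -0.2,"x": 0,"y": 0,"z": 0,"rx": 0,"ry": 0,"rz": 0}])

```text
time: 13.5
ee_pos: [0.7141, -0.0125, 0.0913]
ee_rot: [0.0, 0.993, 0.115, 0.002]
ft_force: [0.4, 0.4, 0.4]
width: 0.396
```

```bash
cat > loc.py <<'E'
from h import *
from scipy.spatial.transform import Rotation as R
np.set_printoptions(precision=4,suppress=True)
C=np.array([.691,.225]);a=np.radians(13.07);ex=np.array([np.cos(a),np.sin(a)]);ey=np.array([-np.sin(a),np.cos(a)])
def L(p):p=np.atleast_2d(p)[:,:2]-C;return np.c_[p@ex,p@ey]
def wrist():
    o=status.get_obs();q=o["ee_rot"];M=np.eye(4);M[:3,:3]=R.from_quat([q[1],q[2],q[3],q[0]]).as_matrix();M[:3,3]=o["ee_pos"]
    w=get_image("wrist");w["cam_to_world"]=M@w["T_tool_cam"];return o,M,w
E
python3 - <<'E'
from loc import *
o,M,d=wrist();print(o["time"],L(o["ee_pos"]),M[:2,0]@ex,M[:2,0]@ey,o["ft_force"])
cv2.imwrite("pics/wrist11.png",d["img"][:,:,::-1])
d=get_image("scene");cv2.imwrite("pics/scene11.png",cv2.resize(d["img"][130:290,260:440,::-1],None,fx=3.7,fy=3.7))
E
```

```text
13.5 [[-0.0312 -0.2366]] 0.9999896004271076 0.0017393009171429593 [0.4438 0.4156 0.4064]
```

View pics/wrist11.png

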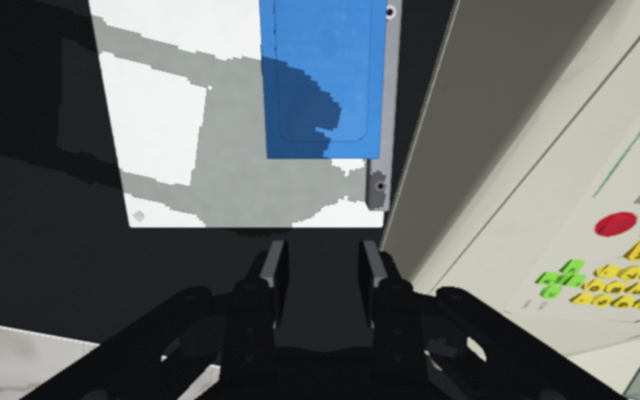

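View pics/scene11.png

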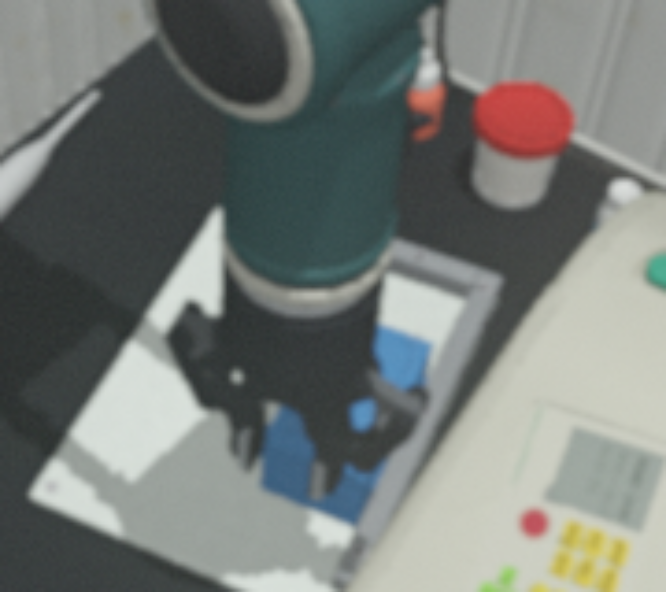

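```bash
python3 - <<'E'
from loc import *
o,M,d=wrist()
print("bottom z0",ray(d,[(450,20),(420,125),(390,230)],0))
for p in((415,290),(470,223),(530,149),(600,64)):
    for z in(.03,.06,.08,.1,.12):
        r=ray(d,[p],z)[0]; print(p,z,r, "top-line x",.7712-.3255*z)
E
```

```text
bottom z0 [[ 0.7659  0.1333  0.    ]
 [ 0.7678  0.0609  0.    ]
 [ 0.7702 -0.0257  0.    ]]
(415, 290) 0.03 [ 0.7939 -0.0589  0.03  ] top-line x 0.761435
(415, 290) 0.06 [ 0.7799 -0.0428  0.06  ] top-line x 0.75167
(415, 290) 0.08 [ 0.7706 -0.032   0.08  ] top-line x 0.74516
(415, 290) 0.1 [ 0.7612 -0.0213  0.1   ] top-line x 0.73865
(415, 290) 0.12 [ 0.7519 -0.0106  0.12  ] top-line x 0.73214
(470, 223) 0.03 [0.8156 0.0028 0.03  ] top-line x 0.761435
(470, 223) 0.06 [0.7986 0.0103 0.06  ] top-line x 0.75167
(470, 223) 0.08 [0.7872 0.0153 0.08  ] top-line x 0.74516
(470, 223) 0.1 [0.7759 0.0203 0.1   ] top-line x 0.73865
(470, 223) 0.12 [0.7646 0.0253 0.12  ] top-line x 0.73214
(530, 149) 0.03 [0.8361 0.0624 0.03  ] top-line x 0.761435
(530, 149) 0.06 [0.8163 0.0616 0.06  ] top-line x 0.75167
(530, 149) 0.08 [0.803 0.061 0.08 ] top-line x 0.74516
(530, 149) 0.1 [0.7898 0.0605 0.1   ] top-line x 0.73865
(530, 149) 0.12 [0.7765 0.06   0.12  ] top-line x 0.73214
(600, 64) 0.03 [0.8573 0.1221 0.03  ] top-line x 0.761435
(600, 64) 0.06 [0.8345 0.113  0.06  ] top-line x 0.75167
(600, 64) 0.08 [0.8193 0.1069 0.08  ] top-line x 0.74516
(600, 64) 0.1 [0.8041 0.1008 0.1   ] top-line x 0.73865
(600, 64) 0.12 [0.7888 0.0947 0.12  ] top-line x 0.73214
```

>>> move_arm(moves=[{"jaw": -0.2,"x": -0.008,"y": 0,"z": 0,"rx": 0,"ry": 0,"rz": 0},{"jaw": -0.2,"x": 0,"y": 0,"z": 0.015,"rx": 0,"ry": 0,"rz": 0},{"jaw": -0.2,"x": 0,"y": 0,"z": 0.015,"rx": 0,"ry": 0,"rz": 0},{"jaw": -0.2,"x": 0,"y": 0,"z": 0.01,"rx": 0,"ry": 0,"rz": 0},{"jaw": -0.2,"x": 0,"y": 0,"z": 0.008,"rx": 0,"ry": 0,"rz": 0},{"jaw": -0.2,"x": 0,"y": 0,"z": 0.006,"rx": 0,"ry": 0,"rz": 0},{"jaw": -0.2,"x": 0,"y": 0,"z": 0.006,"rx": 0,"ry": 0,"rz": 0},{"jaw": -0.2,"x": 0,"y": 0,"z": 0.005,"rx": 0,"ry": 0,"rz": 0},{"jaw": -0.2,"x": 0,"y": 0,"z": 0,"rx": 0,"ry": 0,"rz": 0},{"jaw": -0.2,"x": 0,"y": 0,"z": 0,"rx": 0,"ry": 0,"rz": 0}])

```text
time: 14.65
ee_pos: [0.7031, -0.0134, 0.026]
ee_rot: [0.0, 0.993, 0.115, 0.0]
ft_force: [-1.1, 0.1, 0.1]
width: 0.404
```

```bash
python3 - <<'E'
from loc import *
o,M,d=wrist();print(o["time"],L(o["ee_pos"]),o["ee_pos"],o["ft_force"])
cv2.imwrite("pics/wrist12.png",d["img"][:,:,::-1])
d=get_image("scene");cv2.imwrite("pics/scene12.png",cv2.resize(d["img"][180:290,280:400,::-1],None,fx=5.4,fy=5.4))
E
```

```text
14.65 [[-0.0421 -0.2349]] [ 0.7031 -0.0134  0.026 ] [-1.1391  0.1305  0.0836]
```

View pics/wrist12.png

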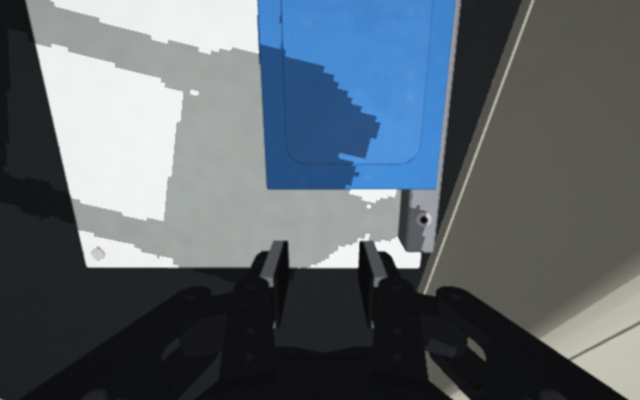

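View pics/scene12.png

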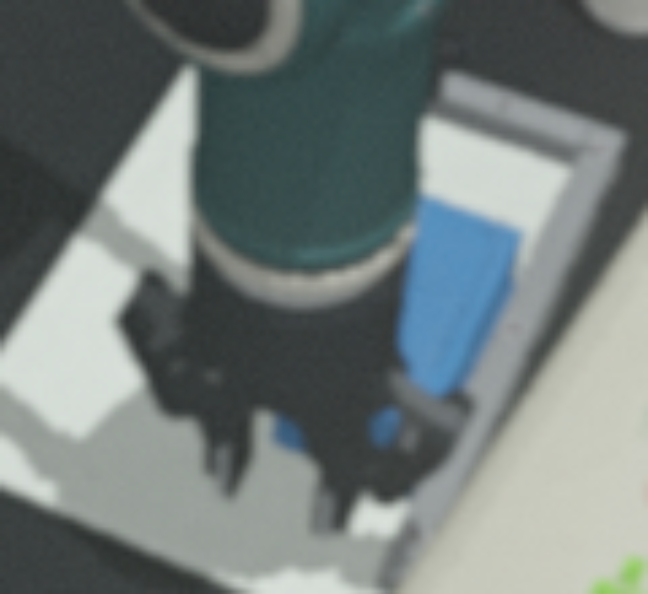

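>>> move_arm(moves=[{"jaw": -0.2,"x": 0.006,"y": -0.008,"z": 0,"rx": 0,"ry": 0,"rz": 0},{"jaw": -0.2,"x": 0,"y": -0.01,"z": 0,"rx": 0,"ry": 0,"rz": 0},{"jaw": -0.2,"x": 0,"y": -0.008,"z": 0,"rx": 0,"ry": 0,"rz": 0},{"jaw": -0.2,"x": 0,"y": -0.006,"z": 0,"rx": 0,"ry": 0,"rz": 0},{"jaw": -0.2,"x": 0,"y": -0.006,"z": 0,"rx": 0,"ry": 0,"rz": 0},{"jaw": -0.2,"x": 0,"y": -0.006,"z": 0,"rx": 0,"ry": 0,"rz": 0},{"jaw": -0.2,"x": 0,"y": -0.006,"z": 0,"rx": 0,"ry": 0,"rz": 0},{"jaw": -0.2,"x": 0,"y": -0.006,"z": 0,"rx": 0,"ry": 0,"rz": 0},{"jaw": -0.2,"x": 0,"y": -0.006,"z": 0,"rx": 0,"ry": 0,"rz": 0},{"jaw": -0.2,"x": 0,"y": 0,"z": 0,"rx": 0,"ry": 0,"rz": 0}])

```text
time: 15.75
ee_pos: [0.6942, 0.0494, 0.0259]
ee_rot: [-0.0, 0.993, 0.116, -0.0]
ft_force: [-0.9, -0.6, -0.3]
width: 0.397
```

```bash
python3 - <<'E'
from loc import *
o,M,d=wrist();print(o["time"],L(o["ee_pos"]),o["ee_pos"],o["ft_force"])
cv2.imwrite("pics/wrist13.png",d["img"][:,:,::-1])
E
```

```text
15.75 [[-0.0366 -0.1717]] [0.6942 0.0494 0.0259] [-0.8535 -0.623  -0.3366]
```

View pics/wrist13.png

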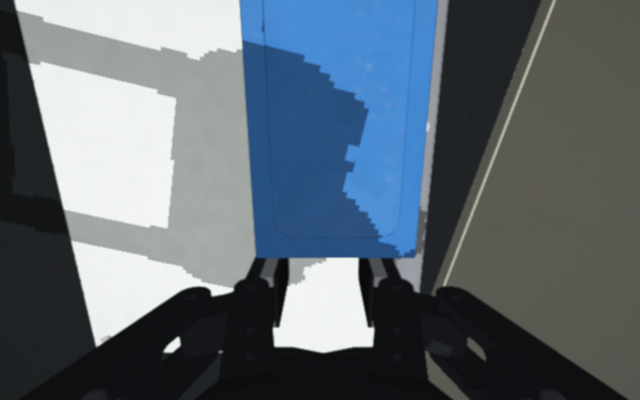

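>>> move_arm(moves=[{"jaw": -0.2,"x": 0,"y": -0.006,"z": 0,"rx": 0,"ry": 0,"rz": 0},{"jaw": -0.2,"x": 0,"y": -0.006,"z": 0,"rx": 0,"ry": 0,"rz": 0},{"jaw": -0.2,"x": 0,"y": -0.006,"z": 0,"rx": 0,"ry": 0,"rz": 0},{"jaw": -0.2,"x": 0,"y": -0.006,"z": 0,"rx": 0,"ry": 0,"rz": 0},{"jaw": -0.2,"x": 0,"y": -0.006,"z": 0,"rx": 0,"ry": 0,"rz": 0},{"jaw": -0.2,"x": 0,"y": -0.006,"z": 0,"rx": 0,"ry": 0,"rz": 0},{"jaw": -0.2,"x": 0,"y": -0.005,"z": 0,"rx": 0,"ry": 0,"rz": 0},{"jaw": -0.2,"x": 0,"y": -0.003,"z": 0,"rx": 0,"ry": 0,"rz": 0},{"jaw": -0.2,"x": 0,"y": 0,"z": 0,"rx": 0,"ry": 0,"rz": 0},{"jaw": -0.2,"x": 0,"y": 0,"z": 0,"rx": 0,"ry": 0,"rz": 0}])

```text
time: 16.8
ee_pos: [0.6845, 0.0914, 0.026]
ee_rot: [-0.0, 0.993, 0.115, 0.0]
ft_force: [0.2, 0.2, 0.1]
width: 0.401
```

```bash
python3 - <<'E'
from loc import *
o,M,d=wrist();print(o["time"],L(o["ee_pos"]),o["ee_pos"],o["ft_force"])
cv2.imwrite("pics/wrist14.png",d["img"][:,:,::-1])
d=get_image("scene");cv2.imwrite("pics/scene14.png",cv2.resize(d["img"][180:290,280:400,::-1],None,fx=5.4,fy=5.4))
E
```

```text
16.8 [[-0.0366 -0.1287]] [0.6845 0.0914 0.026 ] [0.2445 0.2082 0.1213]
```

View pics/wrist14.png

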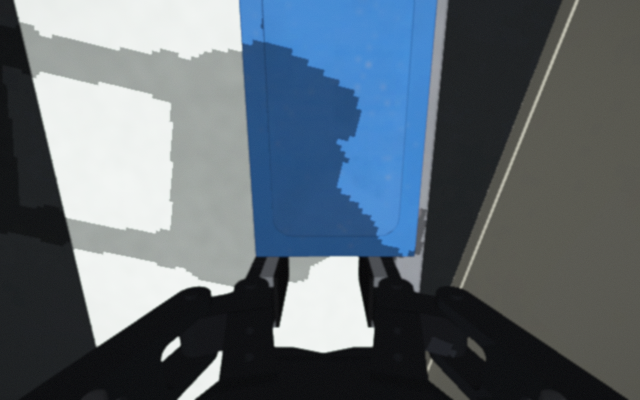

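View pics/scene14.png

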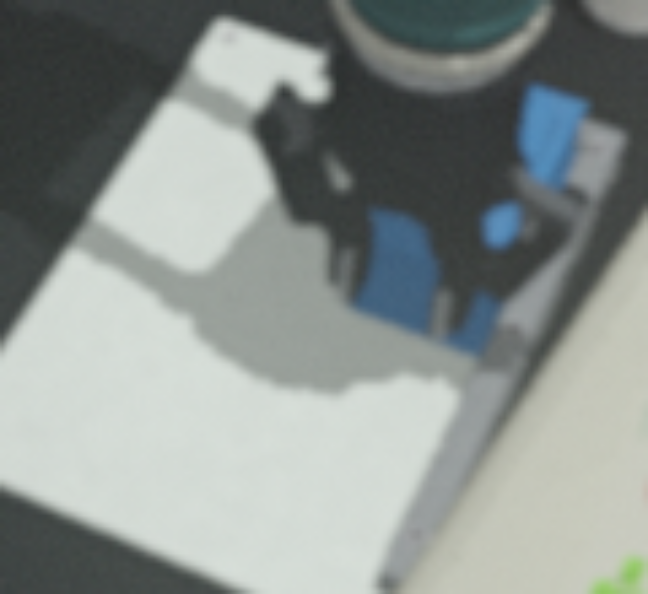

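>>> move_arm(moves=[{"jaw": -0.2,"x": 0,"y": -0.002,"z": 0,"rx": 0,"ry": 0,"rz": 0},{"jaw": -0.2,"x": 0,"y": -0.001,"z": 0,"rx": 0,"ry": 0,"rz": 0},{"jaw": -0.2,"x": 0,"y": -0.001,"z": 0,"rx": 0,"ry": 0,"rz": 0},{"jaw": -0.2,"x": 0,"y": -0.001,"z": 0,"rx": 0,"ry": 0,"rz": 0},{"jaw": -0.2,"x": 0,"y": 0,"z": 0,"rx": 0,"ry": 0,"rz": 0},{"jaw": -0.2,"x": 0,"y": 0,"z": 0,"rx": 0,"ry": 0,"rz": 0},{"jaw": -0.2,"x": 0,"y": 0,"z": 0,"rx": 0,"ry": 0,"rz": 0},{"jaw": -0.2,"x": 0,"y": 0,"z": 0,"rx": 0,"ry": 0,"rz": 0},{"jaw": -0.2,"x": 0,"y": 0,"z": 0,"rx": 0,"ry": 0,"rz": 0},{"jaw": -0.2,"x": 0,"y": 0,"z": 0,"rx": 0,"ry": 0,"rz": 0}])

```text
time: 17.9
ee_pos: [0.6833, 0.0961, 0.0259]
ee_rot: [-0.0, 0.993, 0.115, 0.0]
ft_force: [1.1, -0.7, -0.9]
width: 0.401
```

>>> move_arm(moves=[{"jaw": -0.2,"x": 0,"y": -0.001,"z": 0,"rx": 0,"ry": 0,"rz": 0},{"jaw": -0.2,"x": 0,"y": 0,"z": 0,"rx": 0,"ry": 0,"rz": 0},{"jaw": -0.2,"x": 0,"y": -0.001,"z": 0,"rx": 0,"ry": 0,"rz": 0},{"jaw": -0.2,"x": 0,"y": 0,"z": 0,"rx": 0,"ry": 0,"rz": 0},{"jaw": -0.2,"x": 0,"y": 0,"z": 0,"rx": 0,"ry": 0,"rz": 0},{"jaw": -0.2,"x": 0,"y": 0,"z": 0,"rx": 0,"ry": 0,"rz": 0},{"jaw": -0.2,"x": 0,"y": 0,"z": 0,"rx": 0,"ry": 0,"rz": 0},{"jaw": -0.2,"x": 0,"y": 0,"z": 0,"rx": 0,"ry": 0,"rz": 0},{"jaw": -0.2,"x": 0,"y": 0,"z": 0,"rx": 0,"ry": 0,"rz": 0},{"jaw": -0.2,"x": 0,"y": 0,"z": 0,"rx": 0,"ry": 0,"rz": 0}])

```text
time: 18.9
ee_pos: [0.6828, 0.0981, 0.0259]
ee_rot: [-0.0, 0.993, 0.115, -0.0]
ft_force: [-0.1, -0.2, 1.5]
width: 0.4
```

>>> move_arm(moves=[{"jaw": -0.2,"x": 0,"y": -0.001,"z": 0,"rx": 0,"ry": 0,"rz": 0},{"jaw": -0.2,"x": 0,"y": 0,"z": 0,"rx": 0,"ry": 0,"rz": 0},{"jaw": -0.2,"x": 0,"y": -0.001,"z": 0,"rx": 0,"ry": 0,"rz": 0},{"jaw": -0.2,"x": 0,"y": 0,"z": 0,"rx": 0,"ry": 0,"rz": 0},{"jaw": -0.2,"x": 0,"y": -0.001,"z": 0,"rx": 0,"ry": 0,"rz": 0},{"jaw": -0.2,"x": 0,"y": 0,"z": 0,"rx": 0,"ry": 0,"rz": 0},{"jaw": -0.2,"x": 0,"y": 0,"z": 0,"rx": 0,"ry": 0,"rz": 0},{"jaw": -0.2,"x": 0,"y": 0,"z": 0,"rx": 0,"ry": 0,"rz": 0},{"jaw": -0.2,"x": 0,"y": 0,"z": 0,"rx": 0,"ry": 0,"rz": 0},{"jaw": -0.2,"x": 0,"y": 0,"z": 0,"rx": 0,"ry": 0,"rz": 0}])

```text
time: 19.9
ee_pos: [0.6822, 0.0998, 0.0259]
ee_rot: [0.001, 0.993, 0.115, -0.0]
ft_force: [0.4, -4.9, 1.0]
width: 0.401
```

```bash
python3 - <<'E'
from loc import *
o,M,d=wrist();print(o["time"],L(o["ee_pos"]),o["ee_pos"],o["ft_force"])
d=get_image("scene");cv2.imwrite("pics/scene15.png",cv2.resize(d["img"][150:260,300:420,::-1],None,fx=5.4,fy=5.4))
E
```

```text
19.9 [[-0.0369 -0.12  ]] [0.6822 0.0998 0.0259] [ 0.3769 -4.8813  1.0456]
```

View pics/scene15.png

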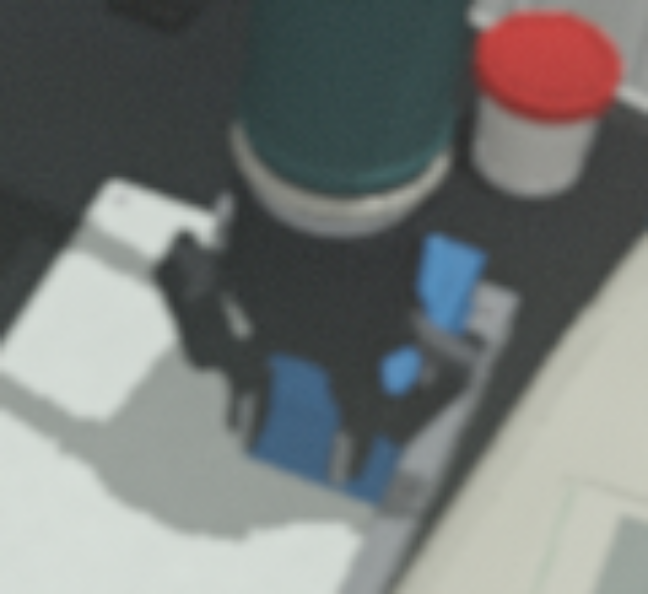

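Contact with the side fence shows as a 5 N rise. Backing off, lifting, and moving clear to check.

>>> move_arm(moves=[{"jaw": -0.2,"x": 0,"y": 0.01,"z": 0,"rx": 0,"ry": 0,"rz": 0},{"jaw": -0.2,"x": 0,"y": 0.02,"z": 0,"rx": 0,"ry": 0,"rz": 0},{"jaw": -0.2,"x": -0.005,"y": 0.02,"z": 0,"rx": 0,"ry": 0,"rz": 0},{"jaw": -0.2,"x": 0,"y": 0.01,"z": -0.03,"rx": 0,"ry": 0,"rz": 0},{"jaw": -0.2,"x": 0,"y": 0,"z": -0.04,"rx": 0,"ry": 0,"rz": 0},{"jaw": -0.2,"x": -0.02,"y": 0,"z": -0.04,"rx": 0,"ry": 0,"rz": 0},{"jaw": -0.2,"x": -0.04,"y": 0,"z": -0.03,"rx": 0,"ry": 0,"rz": 0},{"jaw": -0.2,"x": -0.04,"y": 0.02,"z": 0,"rx": 0,"ry": 0,"rz": 0},{"jaw": -0.2,"x": -0.04,"y": 0.03,"z": 0,"rx": 0,"ry": 0,"rz": 0},{"jaw": -0.2,"x": -0.04,"y": 0.04,"z": 0,"rx": 0,"ry": 0,"rz": 0}])

```text
time: 21.0
ee_pos: [0.5379, -0.0835, 0.1664]
ee_rot: [0.0, 0.993, 0.116, 0.0]
ft_force: [0.9, -1.3, -0.0]
width: 0.403
```

>>> move_arm(moves=[{"jaw": -0.2,"x": -0.04,"y": 0.03,"z": 0,"rx": 0,"ry": 0,"rz": 0},{"jaw": -0.2,"x": -0.03,"y": 0.03,"z": 0,"rx": 0,"ry": 0,"rz": 0},{"jaw": -0.2,"x": 0,"y": 0.04,"z": 0,"rx": 0,"ry": 0,"rz": 0},{"jaw": -0.2,"x": 0,"y": 0.04,"z": 0,"rx": 0,"ry": 0,"rz": 0},{"jaw": -0.2,"x": 0,"y": 0.03,"z": 0,"rx": 0,"ry": 0,"rz": 0},{"jaw": -0.2,"x": 0,"y": 0,"z": 0,"rx": 0,"ry": 0,"rz": 0},{"jaw": -0.2,"x": 0,"y": 0,"z": 0,"rx": 0,"ry": 0,"rz": 0},{"jaw": -0.2,"x": 0,"y": 0,"z": 0,"rx": 0,"ry": 0,"rz": 0},{"jaw": -0.2,"x": 0,"y": 0,"z": 0,"rx": 0,"ry": 0,"rz": 0},{"jaw": -0.2,"x": 0,"y": 0,"z": 0,"rx": 0,"ry": 0,"rz": 0}])

```text
time: 22.0
ee_pos: [0.5106, -0.2625, 0.1659]
ee_rot: [-0.0, 0.993, 0.116, -0.0]
ft_force: [0.0, -0.2, -0.1]
width: 0.404
```

```bash
python3 - <<'E'
from loc import *
print(status.get_obs()["ft_force"],status.get_obs()["ee_pos"])
d=get_image("scene");cv2.imwrite("pics/scene16.png",cv2.resize(d["img"][100:320,180:430,::-1],None,fx=2.7,fy=2.7))
t=get_image("top");cv2.imwrite("pics/top16.png",cv2.resize(t["img"][80:300,180:440,::-1],None,fx=2.7,fy=2.7))
h=cv2.cvtColor(t["img"],cv2.COLOR_RGB2HSV)
m=((h[...,0]>95)&(h[...,0]<115)&(h[...,1]>120)&(h[...,2]>150)).astype(np.uint8);m[:95]=0;m[230:]=0;m[:,:250]=0;m[:,400:]=0
c=max(cv2.findContours(m,0,1)[0],key=cv2.contourArea);r=cv2.minAreaRect(c);x=ray(t,cv2.boxPoints(r),.062)
print(r,L(x),L(x).mean(0),np.linalg.norm(np.diff(x,axis=0),axis=1))
E
```

```text
[ 0.0332 -0.2274 -0.0777] [ 0.5106 -0.2625  0.1659]
((295.9705810546875, 142.3823699951172), (29.34680938720703, 50.204872131347656), 75.96376037597656) [[-0.0003  0.0021]
 [ 0.     -0.1076]
 [-0.0651 -0.1071]
 [-0.0652  0.002 ]] [-0.0326 -0.0527] [0.1098 0.0651 0.1091]
```

View pics/scene16.png

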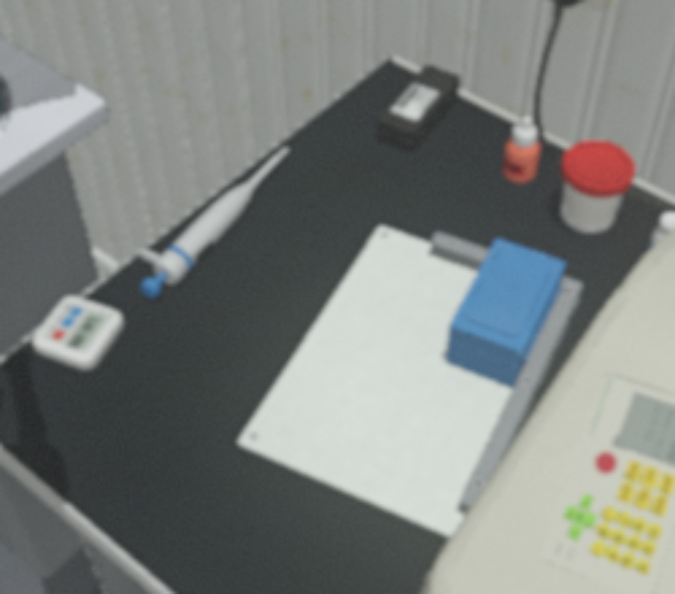

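View pics/top16.png

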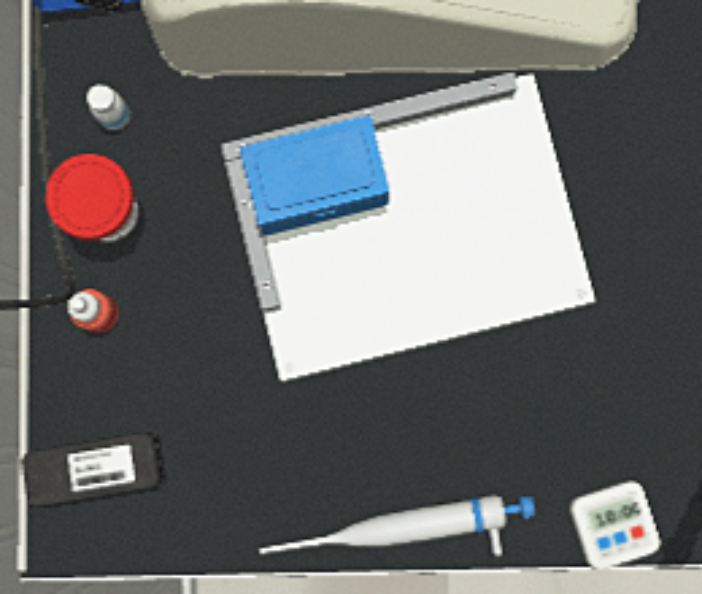

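```bash
python3 -c "
from cell import bot
print(bot.finish_job())"
```

```text
the job is handed in; nothing more can be done
None
```

The blue tip box is pushed into the corner of the grey fence, flush on both sides, and the job is handed in. `finish_job` gives no verdict, so the pass is judged only from my own checks.

**What I did:** I pushed the long side with both open fingertips until it squared up and met the back fence. I then turned the tool 90° and slid the box along that fence until its end met the side fence. Each contact showed as a rise of about 5 N. I then backed off, lifted, and moved the arm clear.

**Last checks, top and scene pictures:**
- **Position:** the box centre measures about (-0.033, -0.053) m in the corner frame, against a fully seated place of (-0.033, -0.055).
- **Squareness:** its sides are parallel to the fence to well under 1°, and it is upright.
- **Other items:** the power brick and timer look unmoved by eye; I did not measure them.
- **Arm:** the wrist force is about 0 N.
- **Time:** the robot's clock stood at about 22 s of the 42 s limit.

**What disagreed:**
- **Fingertip height:** the fingertips stand well behind the TCP, not 17 mm ahead of it. I measured about 20 mm behind at the first opening and about 10 mm at the second. My first pass therefore slid just over the box without touching it, and I lowered the tool and repeated it.
- **Box height:** one two-view height reading of the box top was poor (0.023 m) because the two lines of sight were nearly parallel. An earlier reading from the rough scene-view corner failed too (0.090 m, rays missing by 26 mm). The other two corner readings, 0.055 and 0.063 m, fit the expected 0.062 m.
- **Corner position:** my estimates of the corner from different features spread by about 2–3 mm.

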